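# Make up two breakfast trays

### The arm

A 6-joint arm with a two-finger parallel gripper is mounted at the origin on a cart in front of the work surface, level with it; the furniture and walls round the work are solid. World frame = base frame: x ahead of the robot, y to its left, z up, the work surface at z = 0. Lengths are in mm, angles in rad, forces in N, time in s.
With the tool pointing down it reaches from about 350 to 875 mm from the base axis. Payload 4.2 kg.
Tool frame: the origin (TCP) lies between the finger pads; the fingertips stand 25 mm ahead of it and the grasp point (between the pads) lies 6 mm ahead of it; z points along the fingers, y is the line along which they close (so a half turn about z gives the same grasp; the last joint's range is limited). The gripper opens to 85 mm and grips with 20 to 120 N. Pads are 22 mm wide; open, the fingers measure 114 mm over their backs; the gripper's body (76 mm by 85 mm) begins 54 mm behind the grasp point. The pads swing forward as they close: fully open they stand 13 mm farther back than shut.
Start: joints at [0.259, 0.385, 0.008, 0, -1.194, -0.259], TCP at [624.979, 0.025, 256.312] pointing down, gripper open.
Joint ranges: [-3.14, 3.14], [-1.21, 2.06], [-1.07, 1.41], [-3.16, 2.05], [-2.99, -0.16], [-3.1, 3.1]. Speed limits (rad/s): [2.79, 2.79, 3.14, 3.14, 3.14, 3.14].

### API

Orientations are given as a unit quaternion [x, y, z, w].
In Python, from bench import read_state, imaging, workorder, nets gives the robot as it stands.
- The arm moves only by the tool apply_moves, never from a script. Its argument "rows" is a list of rows, each an object with "hand": the opening, from -1 (shut) to 1 (fully open); "delta_pos": the shift along the tool's x, y, z in mm, a list of three; "yaw": the turn about the tool's z in rad. A call has 1 to 12 rows; each row is the pose to reach, as a shift and turn from the pose commanded when the call began, along the tool's axes at that moment; what a row does not reach only later rows make up. A row lasts 1/12 s, in which the tool goes at most 41.7 mm and 7.16 degrees, less where a joint would pass 70% of its speed; a pose out of reach is approached as far as the arm can. A call with a gripper value outside its range is refused whole. The fingers move at their own pace and stop on an object; the grip force is fixed at half the most. Time passes only in rows, so rows that repeat a pose let the fingers close. It gives the time, the measured TCP pose, the force, the opening and the grip force at its end, in the units of the state.
- read_state(): the state, without advancing time (a new reading comes with each control period).
- imaging.get_image(name): name is "scene" or "side" or "wrist"; returns a dict with "pixels" (400x640x3 uint8, red, green, blue), "fx", "fy", "cx", "cy" (pixels), "xyz" and "rotation" of the camera in the world. Camera axes: x right, y down, z forward; pixel columns grow to the right and rows downward; lengths in mm; the calibration is good to about 2 mm. A picture is of the moment at which its call begins. There is no depth.
- workorder.job_done(): hands the job in; it is judged then, once.
Trained networks look in the newest picture that a camera, given by its name, has taken for a name from the list of things; names that differ only in an ending like _2 or _b are one class to them, and where a whole thing is asked for, a point or a joint stands for the part that bears it (a point fixed in the world has none). Each returns a list of dicts, best first, with "score" (0 to 1); they miss things now and then, are a little off and sometimes report something else, mostly with a low value. They report only what shows in the picture. A call takes as long as a camera call. They do not tell look-alikes from the thing itself.
- nets.find_in(camera, query): "location" ([row, column] in pixels, amid what is visible of it).
- nets.pinpoint(camera, query): "location" ([row, column] in pixels: a listed point, or the origin of a listed thing).
The state is a dict: "clock": time; "joints": joint angles; "joint_vel": joint speeds; "joint_efforts": joint torques, N m; "position": TCP position; "ee_rot": TCP orientation; "contact_force": force on the tool from outside, world axes, zero at the start; "wrist_torque": the same for the moment, N m; "gripper_width": finger opening in mm; "grasp_force": force on a finger pad.
Only numpy, scipy, OpenCV 4.12 (cv2) and the standard library are available. Lean on these libraries where they do the work, as an engineer would, in place of code of your own. Each camera call takes 0.05 s, during which the arm holds its last target. There are 200 camera calls.

### The job

Make up the two breakfast orders: the croissant and the red-lidded jar go on the blue tray, the pink-iced loaf cake and the yellow-lidded jar on the white tray. Lay each pastry upright and lengthwise in the middle of its tray's brown paper, and stand each jar in the middle of the round cork coaster. Leave the green-lidded jar and the loose cookie and tart that stand among them where they are.

Things in the scene. Friction and masses are not known exactly. Their poses are not given: they have to be found in the camera images.
- blue_tray: Blue fixed serving tray, 108 mm (x) by 228 mm (y), its floor 6 mm above the counter, with a lip 6 mm wide whose top is 10 mm above the counter. Origin at the centre of its underside. Flush on its floor: a rectangle of brown paper, 92 x 144 mm, centred at x 0, y +35 mm in the tray's frame, long side along the tray's y; and a round cork coaster, 64 mm across, centred at x 0, y -73 mm.
- white_tray: White fixed serving tray, 108 mm (x) by 228 mm (y), its floor 6 mm above the counter, with a lip 6 mm wide whose top is 10 mm above the counter. Origin at the centre of its underside. Flush on its floor: a rectangle of brown paper, 92 x 144 mm, centred at x 0, y +35 mm in the tray's frame, long side along the tray's y; and a round cork coaster, 64 mm across, centred at x 0, y -73 mm.
- red_jar: Jam jar with a red lid and dark red contents: upright jar, 46 mm in diameter, 50 mm high, 0.06 to 0.13 kg, rigid; plain cylindrical side to grip up to z 34 mm, lid 45 mm in diameter above 38 mm. Origin at the centre of its underside, z up.
- yellow_jar: Honey jar with a yellow lid and amber contents: upright jar, 46 mm in diameter, 50 mm high, 0.06 to 0.13 kg, rigid; plain cylindrical side to grip up to z 34 mm, lid 45 mm in diameter above 38 mm. Origin at the centre of its underside, z up.
- green_jar: Jar with a green lid and green contents, not wanted: upright jar, 46 mm in diameter, 50 mm high, 0.06 to 0.13 kg, rigid; plain cylindrical side to grip up to z 34 mm, lid 45 mm in diameter above 38 mm. Origin at the centre of its underside, z up. (Fixed, behind these things in the middle, from x 0.72 m, y -0.08 to 0.17 m: an open biscuit tin with its lid up; keep the arm from swinging over it.)
- croissant: Butter croissant, slightly curved, 133 mm long along its y axis, 65 mm wide along x at most, 49 mm high. Origin at the centre of its underside, z up. Rounded sides: 63 mm wide at its middle between 20 and 31 mm height, which is where to grip it across x from above. About 0.04 to 0.08 kg, rigid.
- loaf_cake: Small loaf cake with pink icing on a thin gold card (134 mm along its x by 93 mm along y); 64 mm high, 0.07 to 0.14 kg. Origin: centre of the card's underside, z up. Grip the cake across y from above: 104 mm along x, 57 mm wide, upright sides from y -22 to +34 mm (middle at y +6 mm) up to 42 mm height. Card edge and icing above that offer no resistance.
- cookie: Loose chocolate chip cookie, 68 mm across, 15 mm high, not wanted (more cookies lie on the baking sheet at the left). Origin at the centre of its underside.
- tart: Loose tartlet with yellow curd and white piped rim, 108 mm across, 44 mm high, not wanted. Origin at the centre of its underside.
Not all that is in view belongs to the job. Several things have the shape of the red_jar; the one meant has the colours described above.

How it is judged:
By the outcome, as a careful person would: the job done as asked, in the order asked, and still so for the second after the job is handed in, with the robot touching nothing.
It also fails if it takes over 112 s, if anything falls off the work surface, if the arm or the gripper's body presses on something with over 40 N, if the wrist force passes 120 N, or if a joint passes its speed limit or range.

## Working session

There is one attempt and no reset: what is moved stays moved. The work goes in short steps, Python scripts to look and compute and a tool call to move; the robot and the scene stay as the last step left them, time stands still between calls to the robot, and variables do not carry over. Pictures are saved under pics/ and viewed, at most 14 in all, crops included, and the job is handed in when it is done.

Besides the shell and the picture viewer there is one more tool, called after "Request:" as name([rows], argument=value, ...), one row to a line, values as JSON. apply_moves: Moves the arm, as the interface text tells. Its arguments: {"type":"object","properties":{"rows":{"type":"array"}},"required":["rows"]}

```bash
mkdir -p pics; ls; cat > h.py <<'E'
import numpy as np, cv2
from bench import read_state, imaging, workorder, nets
from scipy.spatial.transform import Rotation as R
def rot(im):
    r=np.array(im["rotation"],float)
    return r if r.shape==(3,3) else R.from_quat(r).as_matrix()
def ray(im,rc,z):
    d=rot(im)@np.array([(rc[1]-im["cx"])/im["fx"],(rc[0]-im["cy"])/im["fy"],1.])
    o=np.array(im["xyz"],float); return (o+d*(z-o[2])/d[2]).round(1)
def proj(im,p):
    c=rot(im).T@(np.array(p,float)-np.array(im["xyz"],float))
    return [round(im["cy"]+im["fy"]*c[1]/c[2],1),round(im["cx"]+im["fx"]*c[0]/c[2],1)]
def save(im,n,crop=None,s=1):
    p=im["pixels"][:,:,::-1]
    if crop: p=p[crop[0]:crop[1],crop[2]:crop[3]]
    cv2.imwrite("pics/"+n,cv2.resize(p,None,fx=s,fy=s,interpolation=cv2.INTER_CUBIC))
E
python3 - <<'E'
from h import *
for c in ["scene","side","wrist"]:
    im=imaging.get_image(c); save(im,c+"0.png",s=1.25)
    print(c,im["xyz"],np.round(rot(im),3).tolist(),im["fx"])
    for q in ["blue_tray","white_tray","red_jar","croissant","loaf_cake","cookie","tart"]:
        print(q,[(r["location"],round(r["score"],2),ray(im,r["location"],0)[:2].tolist()) for r in nets.pinpoint(c,q)][:6])
print(read_state())
E
```

```text
pics
scene [  36.91377304  802.39544973 1167.05769685] [[-0.797, -0.472, 0.377], [-0.604, 0.622, -0.498], [0.001, -0.625, -0.781]] 485.3136514927797
blue_tray [([172.4, 386.3], 0.71, [489.6, -166.0])]
white_tray [([239.9, 318.3], 0.81, [506.6, 175.0])]
red_jar [([292.3, 291.6], 0.8, [462.1, 352.1]), ([282.4, 193.7], 0.8, [692.0, 489.3]), ([194.6, 296.0], 0.67, [663.5, 82.2]), ([203.4, 355.9], 0.55, [495.8, -1.6])]
croissant [([147.3, 349.9], 0.66, [647.6, -188.2]), ([249.2, 233.1], 0.5, [680.5, 346.9])]
loaf_cake [([222.8, 270.9], 0.9, [655.2, 211.4])]
cookie [([254.0, 235.9], 0.95, [663.1, 353.9])]
tart [([120.5, 372.6], 0.91, [659.5, -346.1]), ([183.1, 333.2], 0.38, [599.2, -25.7])]
side [ 436.56533649 1428.39557919  865.53677803] [[-0.994, -0.059, 0.097], [-0.113, 0.506, -0.855], [0.001, -0.86, -0.51]] 446.9780540887228
blue_tray [([175.9, 352.0], 0.79, [498.2, -199.9])]
white_tray [([228.5, 343.6], 0.62, [505.1, 181.8])]
red_jar [([261.5, 351.1], 0.82, [469.6, 354.7]), ([281.6, 270.0], 0.77, [695.7, 472.3]), ([209.1, 302.3], 0.66, [662.6, 76.3])]
croissant [([172.0, 315.5], 0.77,
[... 638 characters left out ...]
array([ 2.58636073e-01,  3.84674477e-01,  7.87191376e-03, -1.94974643e-05,
       -1.19400017e+00, -2.58617147e-01]), 'joint_vel': array([-0.00083882,  0.00035232,  0.00012944, -0.00260195, -0.00091208,
       -0.00039498]), 'joint_efforts': array([ 1.22068592e-03, -3.92092144e+01,  1.88622165e+01,  4.19070706e+00,
       -2.51729643e-04,  8.38493115e-07]), 'position': array([6.24963061e+02, 4.85017048e-02, 2.56313584e+02]), 'ee_rot': array([ 7.07110936e-01, -7.07102626e-01, -9.44577708e-06, -1.78932168e-06]), 'contact_force': array([-0.55527541, -0.38376792, -0.48257102]), 'wrist_torque': array([ 0.00945009, -0.11070922, -0.02834283]), 'grasp_force': 0.0, 'gripper_width': 85.25883148270321}
```

View pics/scene0.png

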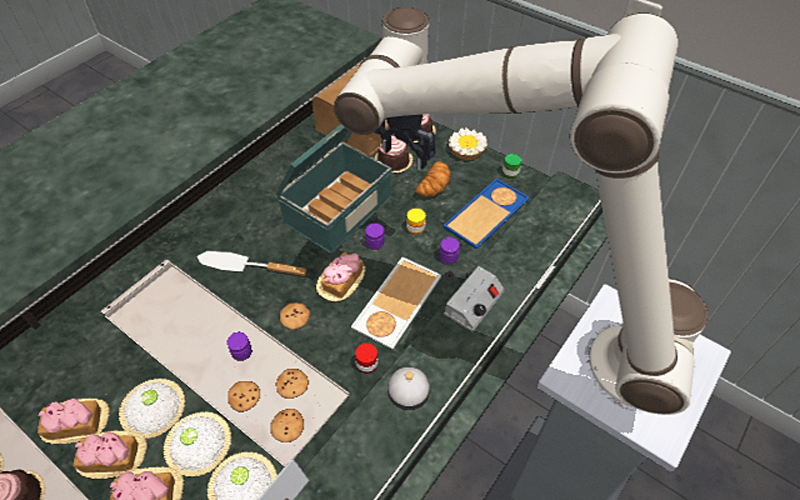

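View pics/wrist0.png

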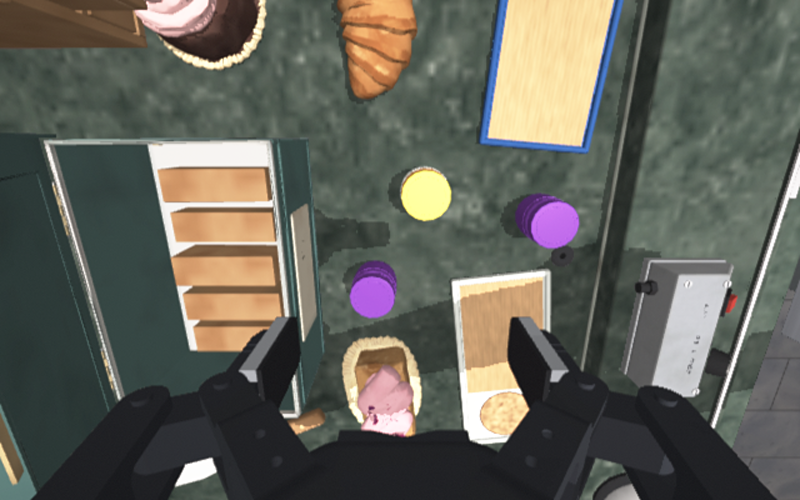

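View pics/side0.png

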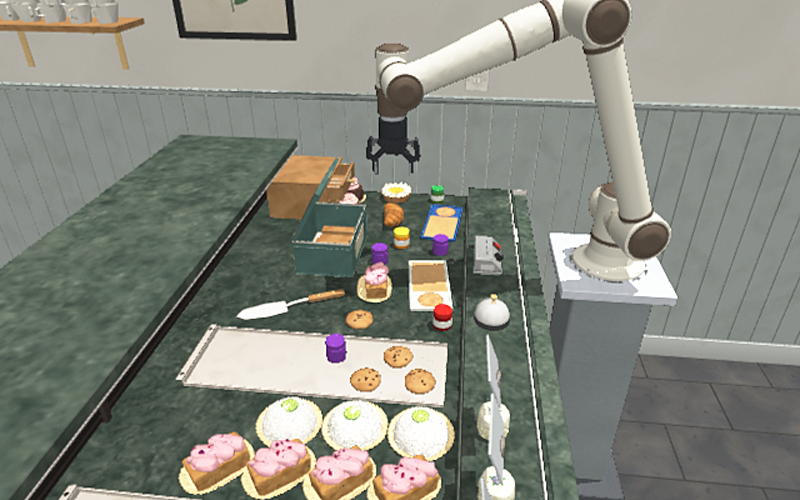

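Scene: red-lidded jar is at about (row 286, col 293), yellow at (176, 333), and green at (128, 410). The purple jars at (189, 299), (200, 359) and (277, 191) are look-alikes. The croissant is at (144, 346), the loose loaf cake at (220, 273); the other loaves are in the display at the lower left. The blue tray's coaster is at its far (-y) end and the white tray's at its +y end. Next I'll move the wrist camera over the blue side.

Request:
apply_moves([
  {"hand": 1,"delta_pos": [200,55,0],"yaw": 0},
  {"hand": 1,"delta_pos": [200,55,0],"yaw": 0},
  {"hand": 1,"delta_pos": [200,55,0],"yaw": 0},
  {"hand": 1,"delta_pos": [200,55,0],"yaw": 0},
  {"hand": 1,"delta_pos": [200,55,0],"yaw": 0},
  {"hand": 1,"delta_pos": [200,55,0],"yaw": 0},
  {"hand": 1,"delta_pos": [200,55,0],"yaw": 0},
  {"hand": 1,"delta_pos": [200,55,0],"yaw": 0},
])

```text
clock: 1.87
position: [570.0, -200.2, 256.3]
ee_rot: [-0.707, 0.707, -0.0, 0.0]
contact_force: [0.6, -0.1, 0.0]
gripper_width: 85.7
grasp_force: 0.0
```

```bash
python3 - <<'E'
from h import *
im=imaging.get_image("wrist"); save(im,"w1.png",s=1.25); np.save("w1.npy",im,allow_pickle=True)
for q,z in [("blue_tray",0),("croissant",0),("red_jar",0),("tart",0)]:
    print(q,[(r["location"],round(r["score"],2),ray(im,r["location"],z)[:2].tolist()) for r in nets.pinpoint("wrist",q)][:6])
print(im["xyz"],read_state()["position"])
E
```

```text
blue_tray [([185.8, 384.4], 0.69, [486.2, -179.2])]
croissant [([185.6, 265.2], 0.9, [646.0, -179.5])]
red_jar [([300.3, 379.0], 0.87, [482.6, 1.7]), ([339.0, 271.4], 0.81, [651.3, 75.0])]
tart [([43.1, 247.5], 0.63, [656.4, -350.2])]
[ 569.56670585 -276.79501061  374.56167254] [ 570.38973688 -198.8205749   256.30401734]
```

View pics/w1.png

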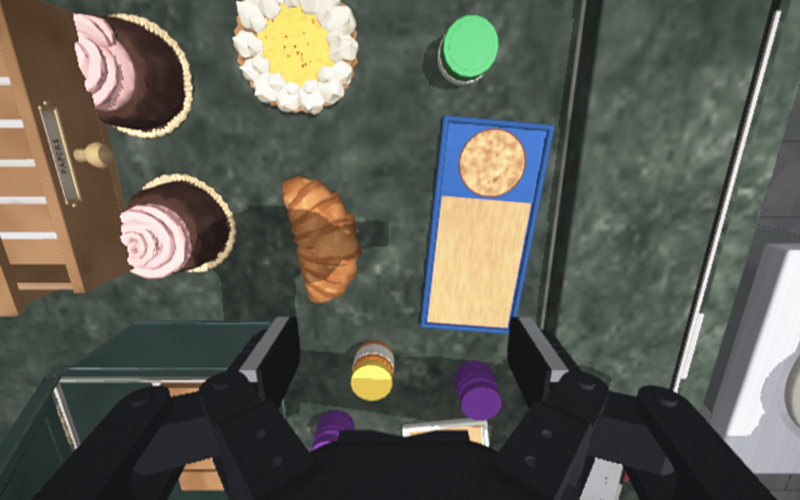

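```bash
cat >> h.py <<'E'
def rect(im,mask,z,name=""):
    mask=cv2.morphologyEx(mask.astype(np.uint8),cv2.MORPH_OPEN,np.ones((3,3)))
    n,l,s,c=cv2.connectedComponentsWithStats(mask); out=[]
    for i in range(1,n):
        if s[i,4]<300: continue
        cs=max(cv2.findContours((l==i).astype(np.uint8),0,1)[0],key=cv2.contourArea)[:,0]
        w=np.array([ray(im,(v,u),z)[:2] for u,v in cs],np.float32)
        (x,y),(a,b),t=cv2.minAreaRect(w)
        if a<b: a,b,t=b,a,t+90
        (ex,ey),_,_=cv2.fitEllipse(w) if len(w)>5 else ((0,0),0,0)
        print(name,"px",c[i].round(),s[i,4],"ctr",round(x,1),round(y,1),"size",round(a,1),round(b,1),"long axis deg",round((t+90)%180-90,1),"ell",round(ex,1),round(ey,1)); out.append((x,y))
    return out
E
python3 - <<'E'
from h import *
im=np.load("w1.npy",allow_pickle=True).item(); p=im["pixels"]
hsv=cv2.cvtColor(p,cv2.COLOR_RGB2HSV); H,S,V=[hsv[...,i].astype(int) for i in range(3)]
rect(im,(H>100)&(H<125)&(S>120)&(V>60),10,"blue")
roi=np.zeros(H.shape,bool); roi[130:250,215:300]=1
rect(im,roi&(H<25)&(S>90)&(V>70),25,"croissant")
roi=np.zeros(H.shape,bool); roi[90:290,320:450]=1
m=roi&(H<30)&(S>40)&(V>120); rect(im,m,6,"paper/coaster")
E
```

```text
blue px [389. 152.] 4458 ctr 488.1 -179.4 size 227.3 107.9 long axis deg 85.2 ell 488.8 -174.7
croissant px [257. 190.] 4316 ctr 647.6 -177.1 size 134.0 65.1 long axis deg -81.3 ell 650.9 -176.6
paper/coaster px [393. 130.] 2252 ctr 481.2 -252.2 size 65.3 64.2 long axis deg 0.0 ell 481.1 -251.8
paper/coaster px [381. 209.] 6846 ctr 490.2 -143.5 size 145.0 92.2 long axis deg 85.2 ell 490.2 -143.9
```

```bash
python3 - <<'E'
from h import *
im=np.load("w1.npy",allow_pickle=True).item()
t=np.array([570,-200.2,256.3])
for z in (-5,-12,-18,-25):
    print(z,[[round(1.25*k) for k in proj(im,t+[sx*42.8,sy*11,z])] for sx in(1,-1) for sy in (-1,1)])
E
```

```text
-5 [[317, 289], [367, 295], [317, 514], [367, 509]]
-12 [[309, 295], [357, 299], [309, 509], [356, 504]]
-18 [[302, 299], [348, 303], [302, 505], [348, 500]]
-25 [[295, 303], [340, 307], [295, 500], [340, 496]]
```

Request:
apply_moves([
  {"hand": 1,"delta_pos": [-22,-77,60],"yaw": -0.152},
  {"hand": 1,"delta_pos": [-22,-77,100],"yaw": -0.152},
  {"hand": 1,"delta_pos": [-22,-77,140],"yaw": -0.152},
  {"hand": 1,"delta_pos": [-22,-77,170],"yaw": -0.152},
  {"hand": 1,"delta_pos": [-22,-77,200],"yaw": -0.152},
  {"hand": 1,"delta_pos": [-22,-77,220],"yaw": -0.152},
  {"hand": 1,"delta_pos": [-22,-77,231],"yaw": -0.152},
  {"hand": 1,"delta_pos": [-22,-77,231],"yaw": -0.152},
])

```text
clock: 2.78
position: [644.7, -177.0, 21.3]
ee_rot: [0.759, -0.651, -0.003, 0.003]
contact_force: [-0.7, -0.3, 0.5]
gripper_width: 85.2
grasp_force: 0.0
```

Request:
apply_moves([
  {"hand": -1,"delta_pos": [0,0,0],"yaw": 0},
  {"hand": -1,"delta_pos": [0,0,0],"yaw": 0},
  {"hand": -1,"delta_pos": [0,0,0],"yaw": 0},
  {"hand": -1,"delta_pos": [0,0,0],"yaw": 0},
  {"hand": -1,"delta_pos": [0,0,0],"yaw": 0},
  {"hand": -1,"delta_pos": [0,0,0],"yaw": 0},
  {"hand": -1,"delta_pos": [0,0,0],"yaw": 0},
  {"hand": -1,"delta_pos": [0,0,0],"yaw": 0},
])

```text
clock: 3.45
position: [649.1, -178.1, 29.0]
ee_rot: [0.759, -0.651, 0.003, -0.002]
contact_force: [-0.9, 0.7, 7.3]
gripper_width: 62.5
grasp_force: 66.1
```

Request:
apply_moves([
  {"hand": -1,"delta_pos": [0,0,-25],"yaw": 0},
  {"hand": -1,"delta_pos": [0,0,-60],"yaw": 0},
  {"hand": -1,"delta_pos": [-29,75,-80],"yaw": 0.12},
  {"hand": -1,"delta_pos": [-57,149,-80],"yaw": 0.236},
  {"hand": -1,"delta_pos": [-57,149,-80],"yaw": 0.236},
  {"hand": -1,"delta_pos": [-57,149,-80],"yaw": 0.236},
  {"hand": -1,"delta_pos": [-57,149,-80],"yaw": 0.236},
  {"hand": -1,"delta_pos": [-57,149,-80],"yaw": 0.236},
  {"hand": -1,"delta_pos": [-57,149,-80],"yaw": 0.236},
  {"hand": -1,"delta_pos": [-57,149,-80],"yaw": 0.236},
])

```text
clock: 4.28
position: [492.7, -144.3, 106.0]
ee_rot: [-0.677, 0.736, -0.001, 0.001]
contact_force: [-0.4, 0.0, -0.4]
gripper_width: 62.7
grasp_force: 65.9
```

```bash
python3 - <<'E'
from h import *
im=imaging.get_image("wrist"); save(im,"w2.png",s=1.25)
im=imaging.get_image("side");save(im,"s2.png",[100,260,240,440],4)
s=read_state();print(s["position"],s["ee_rot"],s["contact_force"],s["gripper_width"])
E
```

```text
[ 492.30565272 -144.32219211  105.34548879] [-6.76698467e-01  7.36260116e-01 -3.21955841e-04  3.50206705e-04] [ 0.44089985  0.18882112 -1.21070393] 62.55447429298043
```

View pics/w2.png

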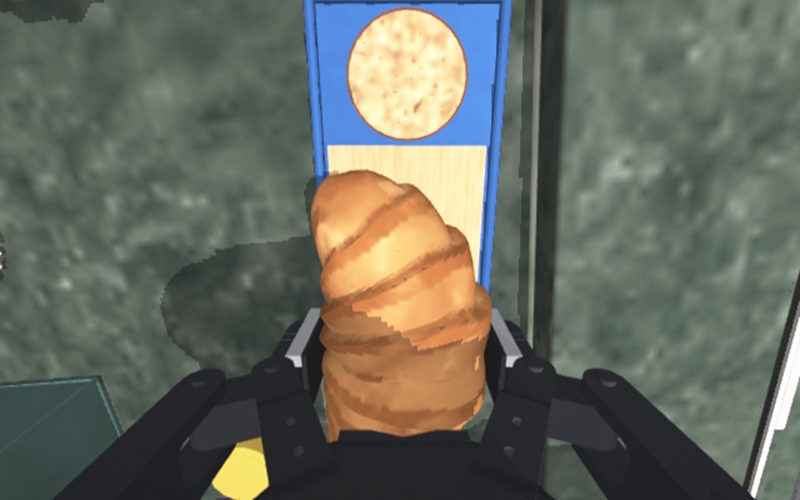

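Request:
apply_moves([
  {"hand": -1,"delta_pos": [0,1,30],"yaw": 0},
  {"hand": -1,"delta_pos": [0,1,50],"yaw": 0},
  {"hand": -1,"delta_pos": [0,1,62],"yaw": 0},
  {"hand": -1,"delta_pos": [0,1,68],"yaw": 0},
  {"hand": -1,"delta_pos": [0,1,71],"yaw": 0},
  {"hand": -1,"delta_pos": [0,1,71],"yaw": 0},
  {"hand": -1,"delta_pos": [0,1,71],"yaw": 0},
])

```text
clock: 4.97
position: [489.8, -144.2, 35.0]
ee_rot: [-0.677, 0.736, 0.001, -0.001]
contact_force: [-4.0, 1.4, 5.7]
gripper_width: 62.7
grasp_force: 66.8
```

Request:
apply_moves([
  {"hand": 0.9,"delta_pos": [0,0,0],"yaw": 0},
  {"hand": 1,"delta_pos": [0,0,0],"yaw": 0},
  {"hand": 1,"delta_pos": [0,0,0],"yaw": 0},
  {"hand": 1,"delta_pos": [0,0,0],"yaw": 0},
  {"hand": 1,"delta_pos": [0,0,0],"yaw": 0},
  {"hand": 1,"delta_pos": [0,0,-25],"yaw": 0},
  {"hand": 1,"delta_pos": [0,0,-60],"yaw": 0},
  {"hand": 1,"delta_pos": [0,0,-100],"yaw": 0},
  {"hand": 1,"delta_pos": [0,0,-140],"yaw": 0},
  {"hand": 1,"delta_pos": [0,0,-180],"yaw": 0},
  {"hand": 1,"delta_pos": [0,0,-223],"yaw": 0},
  {"hand": 1,"delta_pos": [0,0,-223],"yaw": 0},
])

```text
clock: 5.97
position: [494.1, -144.9, 266.5]
ee_rot: [-0.677, 0.736, -0.007, 0.005]
contact_force: [1.0, -0.2, 0.5]
gripper_width: 85.3
grasp_force: 0.0
```

```bash
python3 - <<'E'
from h import *
im=imaging.get_image("wrist"); np.save("w3.npy",im,allow_pickle=True)
hsv=cv2.cvtColor(im["pixels"],cv2.COLOR_RGB2HSV); H,S,V=[hsv[...,i].astype(int) for i in range(3)]
m=(H<25)&(S>130)&(V>70); m[260:]=0
rect(im,m,31,"cr")
save(im,"w3.png",s=1.0)
s=read_state();print(s["position"])
E
```

```text
cr px [327. 172.] 4180 ctr 488.8 -144.1 size 131.1 62.9 long axis deg 85.0 ell 491.9 -143.9
[ 492.54857995 -144.34909916  262.7593551 ]
```

View pics/w3.png

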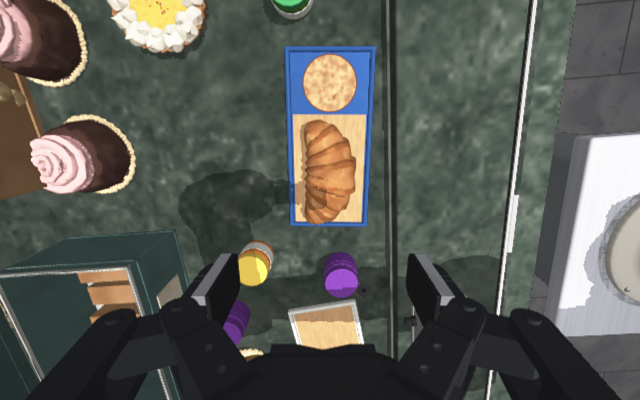

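The croissant lies at (489, -144) at 85°, centred on the paper (row 172, col 327). Next I'll look at the white side and the red jar.

Request:
apply_moves([
  {"hand": 1,"delta_pos": [-429,-43,0],"yaw": -0.084},
  {"hand": 1,"delta_pos": [-429,-43,0],"yaw": -0.084},
  {"hand": 1,"delta_pos": [-429,-43,0],"yaw": -0.084},
  {"hand": 1,"delta_pos": [-429,-43,0],"yaw": -0.084},
  {"hand": 1,"delta_pos": [-429,-43,0],"yaw": -0.084},
  {"hand": 1,"delta_pos": [-429,-43,0],"yaw": -0.084},
  {"hand": 1,"delta_pos": [-429,-43,0],"yaw": -0.084},
  {"hand": 1,"delta_pos": [-429,-43,0],"yaw": -0.084},
  {"hand": 1,"delta_pos": [-429,-43,0],"yaw": -0.084},
  {"hand": 1,"delta_pos": [-429,-43,0],"yaw": -0.084},
  {"hand": 1,"delta_pos": [-429,-43,0],"yaw": -0.084},
  {"hand": 1,"delta_pos": [-429,-43,0],"yaw": -0.084},
])

```text
clock: 7.02
position: [568.7, 283.1, 254.7]
ee_rot: [0.708, -0.706, -0.0, 0.001]
contact_force: [-0.2, -0.9, -0.9]
gripper_width: 85.3
grasp_force: 0.0
```

Request:
apply_moves([
  {"hand": 1,"delta_pos": [0,0,0],"yaw": 0},
  {"hand": 1,"delta_pos": [0,0,0],"yaw": 0},
  {"hand": 1,"delta_pos": [0,0,0],"yaw": 0},
  {"hand": 1,"delta_pos": [0,0,0],"yaw": 0},
])

```text
clock: 7.35
position: [568.9, 278.3, 257.6]
ee_rot: [-0.707, 0.708, 0.0, 0.0]
contact_force: [-0.6, 0.1, 0.1]
gripper_width: 85.4
grasp_force: 0.0
```

```bash
python3 - <<'E'
from h import *
im=imaging.get_image("wrist"); np.save("w4.npy",im,allow_pickle=True); save(im,"w4.png",s=1.25)
for q,z in [("white_tray",0),("loaf_cake",0),("red_jar",0)]:
    print(q,[(r["location"],round(r["score"],2),ray(im,r["location"],z)[:2].tolist()) for r in nets.pinpoint("wrist",q)][:6])
hsv=cv2.cvtColor(im["pixels"],cv2.COLOR_RGB2HSV); H,S,V=[hsv[...,i].astype(int) for i in range(3)]
rect(im,((H<6)|(H>174))&(S>150)&(V>100),50,"red lid")
w0=np.load("w4.npy",allow_pickle=True).item()
s=read_state();print(s["position"],s["ee_rot"])
E
```

```text
white_tray [([91.8, 373.5], 0.68, [505.8, 181.1])]
loaf_cake [([117.7, 259.5], 0.96, [647.1, 211.5])]
red_jar [([219.8, 399.8], 0.63, [460.1, 348.8]), ([304.2, 242.5], 0.56, [691.7, 488.1])]
red lid px [409. 231.] 1082 ctr 461.9 344.1 size 49.3 43.7 long axis deg -60.9 ell 461.9 344.4
[568.97504861 279.06404003 257.67871938] [-7.06782742e-01  7.07430630e-01 -3.98479057e-06  2.43756287e-04]
```

View pics/w4.png

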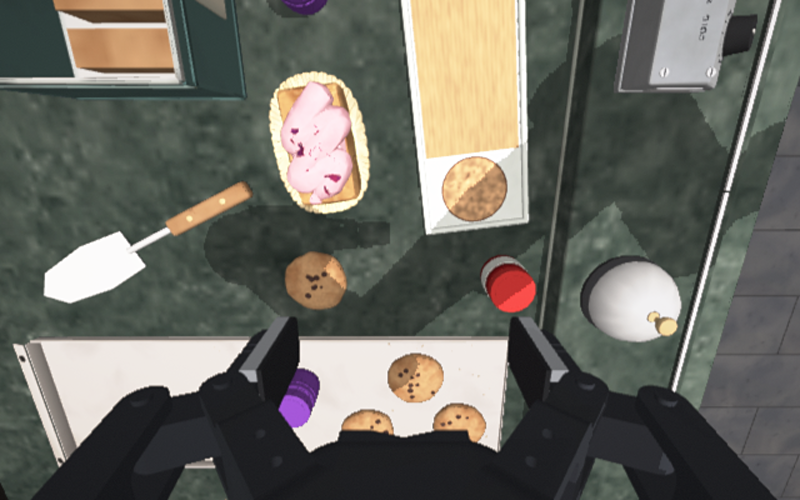

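```bash
python3 - <<'E'
from h import *
im=np.load("w4.npy",allow_pickle=True).item(); p=im["pixels"]
hsv=cv2.cvtColor(p,cv2.COLOR_RGB2HSV); H,S,V=[hsv[...,i].astype(int) for i in range(3)]
roi=np.zeros(H.shape,bool); roi[50:178,205:305]=1
m=roi&((S>60)&((H<32)|(H>150))&(V>90)); m=cv2.morphologyEx(m.astype(np.uint8),cv2.MORPH_CLOSE,np.ones((9,9)))
rect(im,m,2,"card")
roi=np.zeros(H.shape,bool); roi[0:190,320:425]=1
rect(im,roi&(H<30)&(S>45)&(V>60),6,"paper/coaster white")
roi[:]=0; roi[0:195,315:430]=1
e=cv2.Canny(p,60,150); 
def jc(im,c): return cv2.resize(im["pixels"][c[0]:c[1],c[2]:c[3],::-1],(400,400),interpolation=cv2.INTER_CUBIC)
w3=np.load("w3.npy",allow_pickle=True).item()
cv2.imwrite("pics/jars.png",np.hstack([jc(im,(190,270,370,450)),jc(w3,(215,295,215,295))]))
E
```

```text
card px [258. 115.] 4335 ctr 651.0 210.2 size 134.7 94.1 long axis deg -82.0 ell 650.4 210.5
paper/coaster white px [373.  59.] 9658 ctr 508.7 148.7 size 136.2 91.5 long axis deg -83.1 ell 509.1 150.9
paper/coaster white px [379. 151.] 2127 ctr 495.4 252.5 size 65.6 64.8 long axis deg 0.0 ell 495.8 252.7
```

View pics/jars.png

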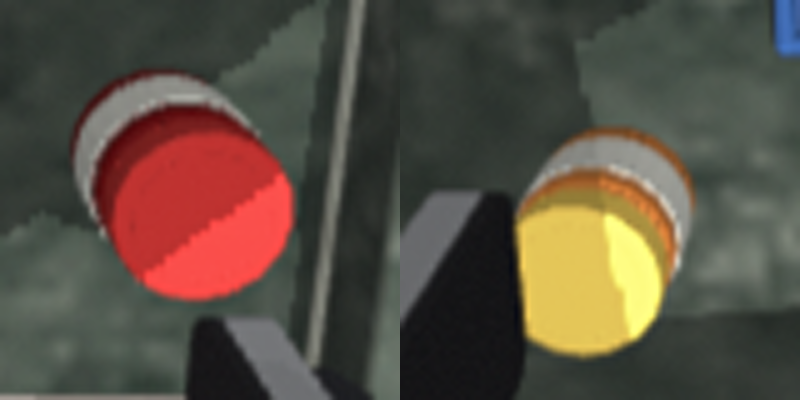

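The left crop shows the red lid over dark red contents, so that is the jar meant (wrist row 231, col 409). The right crop shows the yellow lid over amber contents. The purple jars don't fit. Now I'll grasp the red jar.

Request:
apply_moves([
  {"hand": 0.5,"delta_pos": [-34,54,0],"yaw": 0.785},
  {"hand": 0.5,"delta_pos": [-68,108,30],"yaw": 0.785},
  {"hand": 0.5,"delta_pos": [-68,108,60],"yaw": 0.785},
  {"hand": 0.5,"delta_pos": [-68,108,90],"yaw": 0.785},
  {"hand": 0.5,"delta_pos": [-68,108,120],"yaw": 0.785},
  {"hand": 0.5,"delta_pos": [-68,108,140],"yaw": 0.785},
  {"hand": 0.5,"delta_pos": [-68,108,150],"yaw": 0.785},
  {"hand": 0.5,"delta_pos": [-68,108,150],"yaw": 0.785},
  {"hand": 0.5,"delta_pos": [-68,108,150],"yaw": 0.785},
  {"hand": 0.5,"delta_pos": [-68,108,150],"yaw": 0.785},
])

```text
clock: 8.38
position: [461.7, 348.3, 108.6]
ee_rot: [-0.383, 0.924, 0.0, 0.001]
contact_force: [0.2, 0.8, 0.3]
gripper_width: 64.1
grasp_force: 0.0
```

```bash
python3 - <<'E'
from h import *
im=imaging.get_image("wrist"); np.save("w5.npy",im,allow_pickle=True); save(im,"w5.png",s=1.0)
print([(r["location"],round(r["score"],2),ray(im,r["location"],0)[:2].tolist()) for r in nets.pinpoint("wrist","red_jar")][:6])
s=read_state();print(s["position"],s["ee_rot"],s["gripper_width"])
E
```

```text
[([204.5, 322.8], 0.83, [459.5, 347.9]), ([96.5, 117.3], 0.75, [508.0, 180.9])]
[461.65562759 348.31363496 108.84417574] [-3.83119218e-01  9.23697625e-01  6.97753775e-04  1.36954603e-03] 64.13539701934035
```

View pics/w5.png

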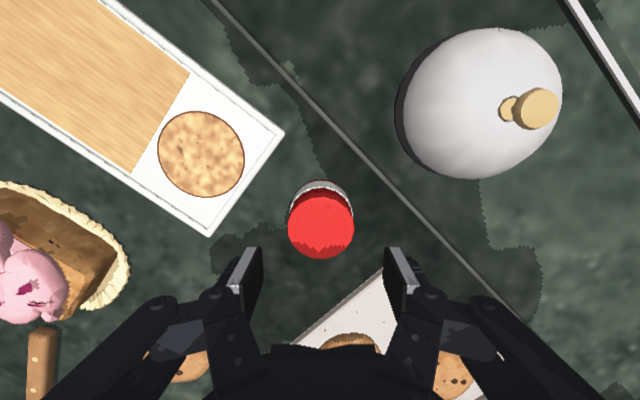

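Request:
apply_moves([
  {"hand": 0.5,"delta_pos": [0,1,30],"yaw": 0},
  {"hand": 0.5,"delta_pos": [0,1,55],"yaw": 0},
  {"hand": 0.5,"delta_pos": [0,1,72],"yaw": 0},
  {"hand": 0.5,"delta_pos": [0,1,81],"yaw": 0},
  {"hand": 0.5,"delta_pos": [0,1,81],"yaw": 0},
  {"hand": -1,"delta_pos": [0,1,81],"yaw": 0},
  {"hand": -1,"delta_pos": [0,1,81],"yaw": 0},
  {"hand": -1,"delta_pos": [0,1,81],"yaw": 0},
  {"hand": -1,"delta_pos": [0,1,81],"yaw": 0},
  {"hand": -1,"delta_pos": [0,1,81],"yaw": 0},
  {"hand": -1,"delta_pos": [0,1,81],"yaw": 0},
])

```text
clock: 9.4
position: [461.1, 349.5, 28.1]
ee_rot: [-0.383, 0.924, 0.001, 0.002]
contact_force: [-0.3, -0.5, 6.7]
gripper_width: 44.4
grasp_force: 61.8
```

Request:
apply_moves([
  {"hand": -1,"delta_pos": [0,0,-30],"yaw": 0},
  {"hand": -1,"delta_pos": [0,0,-65],"yaw": 0},
  {"hand": -1,"delta_pos": [0,0,-100],"yaw": 0},
  {"hand": -1,"delta_pos": [250,-268,-110],"yaw": 0},
  {"hand": -1,"delta_pos": [250,-268,-110],"yaw": 0},
  {"hand": -1,"delta_pos": [250,-268,-110],"yaw": 0},
  {"hand": -1,"delta_pos": [250,-268,-110],"yaw": 0},
  {"hand": -1,"delta_pos": [250,-268,-110],"yaw": 0},
  {"hand": -1,"delta_pos": [250,-268,-110],"yaw": 0},
  {"hand": -1,"delta_pos": [250,-268,-110],"yaw": 0},
  {"hand": -1,"delta_pos": [250,-268,-110],"yaw": 0},
  {"hand": -1,"delta_pos": [250,-268,-110],"yaw": 0},
])

```text
clock: 10.4
position: [472.2, -20.2, 136.6]
ee_rot: [-0.382, 0.924, 0.0, -0.0]
contact_force: [1.2, 0.2, 0.2]
gripper_width: 44.5
grasp_force: 61.6
```

Request:
apply_moves([
  {"hand": -1,"delta_pos": [160,-171,0],"yaw": -0.7},
  {"hand": -1,"delta_pos": [160,-171,0],"yaw": -0.7},
  {"hand": -1,"delta_pos": [160,-171,0],"yaw": -0.7},
  {"hand": -1,"delta_pos": [160,-171,0],"yaw": -0.7},
  {"hand": -1,"delta_pos": [160,-171,0],"yaw": -0.7},
  {"hand": -1,"delta_pos": [160,-171,0],"yaw": -0.7},
  {"hand": -1,"delta_pos": [160,-171,0],"yaw": -0.7},
  {"hand": -1,"delta_pos": [160,-171,0],"yaw": -0.7},
  {"hand": -1,"delta_pos": [160,-171,0],"yaw": -0.7},
  {"hand": -1,"delta_pos": [160,-171,0],"yaw": -0.7},
  {"hand": -1,"delta_pos": [160,-171,0],"yaw": -0.7},
  {"hand": -1,"delta_pos": [160,-171,0],"yaw": -0.7},
])

```text
clock: 11.4
position: [481.0, -250.8, 136.5]
ee_rot: [-0.677, 0.736, 0.0, 0.0]
contact_force: [-0.1, 0.4, -0.9]
gripper_width: 44.1
grasp_force: 61.6
```

```bash
python3 - <<'E'
from h import *
s=read_state();print(s["position"],s["contact_force"],s["gripper_width"]); M=R.from_quat(s["ee_rot"]).as_matrix(); print(M.round(3)); print(M.T@(np.array([481.7,-252.2,34])-s["position"]))
E
```

```text
[ 481.00525436 -250.7900781   136.45276481] [-0.1486259   0.42350739 -0.93673603] 44.127778952153584
[[-0.084 -0.997  0.   ]
 [-0.997  0.084  0.   ]
 [-0.    -0.    -1.   ]]
[  1.36092444  -0.80778073 102.45259852]
```

Request:
apply_moves([
  {"hand": -1,"delta_pos": [1,-1,35],"yaw": 0},
  {"hand": -1,"delta_pos": [1,-1,65],"yaw": 0},
  {"hand": -1,"delta_pos": [1,-1,85],"yaw": 0},
  {"hand": -1,"delta_pos": [1,-1,95],"yaw": 0},
  {"hand": -1,"delta_pos": [1,-1,100],"yaw": 0},
  {"hand": -1,"delta_pos": [1,-1,102],"yaw": 0},
  {"hand": -1,"delta_pos": [1,-1,102],"yaw": 0},
  {"hand": -1,"delta_pos": [1,-1,102],"yaw": 0},
])

```text
clock: 12.07
position: [482.9, -253.0, 35.5]
ee_rot: [-0.677, 0.736, -0.001, 0.001]
contact_force: [-0.3, 0.2, -0.4]
gripper_width: 44.6
grasp_force: 61.6
```

Request:
apply_moves([
  {"hand": -1,"delta_pos": [0,0,2],"yaw": 0},
  {"hand": -1,"delta_pos": [0,0,2],"yaw": 0},
  {"hand": 0.6,"delta_pos": [0,0,2],"yaw": 0},
  {"hand": 0.6,"delta_pos": [0,0,2],"yaw": 0},
  {"hand": 0.6,"delta_pos": [0,0,2],"yaw": 0},
  {"hand": 0.6,"delta_pos": [0,0,2],"yaw": 0},
  {"hand": 0.6,"delta_pos": [0,0,-20],"yaw": 0},
  {"hand": 0.6,"delta_pos": [0,0,-50],"yaw": 0},
  {"hand": 1,"delta_pos": [0,0,-90],"yaw": 0},
  {"hand": 1,"delta_pos": [0,0,-130],"yaw": 0},
  {"hand": 1,"delta_pos": [0,0,-170],"yaw": 0},
  {"hand": 1,"delta_pos": [0,0,-210],"yaw": 0},
])

```text
clock: 13.07
position: [481.3, -252.8, 246.3]
ee_rot: [-0.676, 0.737, 0.0, 0.0]
contact_force: [0.8, -0.1, -1.1]
gripper_width: 85.9
grasp_force: 0.0
```

Request:
apply_moves([
  {"hand": 1,"delta_pos": [-505,-116,0],"yaw": -0.223},
  {"hand": 1,"delta_pos": [-505,-116,0],"yaw": -0.223},
  {"hand": 1,"delta_pos": [-505,-116,0],"yaw": -0.223},
  {"hand": 1,"delta_pos": [-505,-116,0],"yaw": -0.223},
  {"hand": 1,"delta_pos": [-505,-116,0],"yaw": -0.223},
  {"hand": 1,"delta_pos": [-505,-116,0],"yaw": -0.223},
  {"hand": 1,"delta_pos": [-505,-116,0],"yaw": -0.223},
  {"hand": 1,"delta_pos": [-505,-116,0],"yaw": -0.223},
  {"hand": 1,"delta_pos": [-505,-116,0],"yaw": -0.223},
  {"hand": 1,"delta_pos": [-505,-116,0],"yaw": -0.223},
  {"hand": 1,"delta_pos": [-505,-116,0],"yaw": -0.223},
  {"hand": 1,"delta_pos": [-505,-116,0],"yaw": -0.223},
])

```text
clock: 14.07
position: [634.8, 225.1, 244.1]
ee_rot: [0.754, -0.657, -0.0, 0.0]
contact_force: [1.2, -1.0, -0.9]
gripper_width: 85.3
grasp_force: 0.0
```

```bash
python3 - <<'E'
from h import *
s=read_state();print(s["position"],s["contact_force"],s["gripper_width"]); M=R.from_quat(s["ee_rot"]).as_matrix(); print(M.round(3)); print(M.T@(np.array([645,225,256])-s["position"]))
E
```

```text
[634.82845742 225.08615583 244.13399361] [ 1.22807554 -1.04064985 -0.90780992] 85.29200216744353
[[ 0.138 -0.99  -0.   ]
 [-0.99  -0.138 -0.   ]
 [ 0.     0.    -1.   ]]
[  1.48746967 -10.05784832 -11.87000126]
```

```bash
python3 - <<'E'
from h import *
im=imaging.get_image("wrist"); np.save("w6.npy",im,allow_pickle=True)
p=im["pixels"]
hsv=cv2.cvtColor(p,cv2.COLOR_RGB2HSV); H,S,V=[hsv[...,i].astype(int) for i in range(3)]
print(proj(im,[650,211,0]),[(r["location"],round(r["score"],2),ray(im,r["location"],0)[:2].tolist()) for r in nets.pinpoint("wrist","loaf_cake")])
r,c=map(int,proj(im,[650,211,20]))
m=(S>60)&((H<32)|(H>150))&(V>80); roi=np.zeros_like(m); roi[max(0,r-90):r+75,c-60:c+60]=1
m=cv2.morphologyEx((m&roi).astype(np.uint8),cv2.MORPH_CLOSE,np.ones((9,9)))
ctr=rect(im,m,2,"card")
# overlay both hypotheses of cake side, at z=42
v=p[:,:,::-1].copy(); v=cv2.resize(v,None,fx=1.25,fy=1.25)
a=np.deg2rad(98); ux=np.array([np.cos(a),np.sin(a)]); uy=np.array([-ux[1],ux[0]])
for sg,col in((1,(255,0,0)),(-1,(0,255,0))):
    o=np.array([650.5,210.5])
    pts=[o+ux*i*52+uy*sg*j for i,j in((1,34),(1,-22),(-1,-22),(-1,34))]
    q=[proj(im,[*t,42]) for t in pts]
    cv2.polylines(v,[np.array([[y*1.25,x*1.25] for x,y in q],np.int32)],True,col,1)
cv2.imwrite("pics/w6.png",v)
E
```

```text
[np.float64(159.8), np.float64(311.6)] [([159.7, 311.0], 0.82, [650.7, 211.0])]
card px [336. 137.] 806 ctr 627.2 180.6 size 110.2 39.9 long axis deg -51.0 ell 644.8 192.9
card px [299. 172.] 3524 ctr 663.3 223.0 size 139.8 80.9 long axis deg -58.9 ell 656.3 226.3
```

View pics/w6.png

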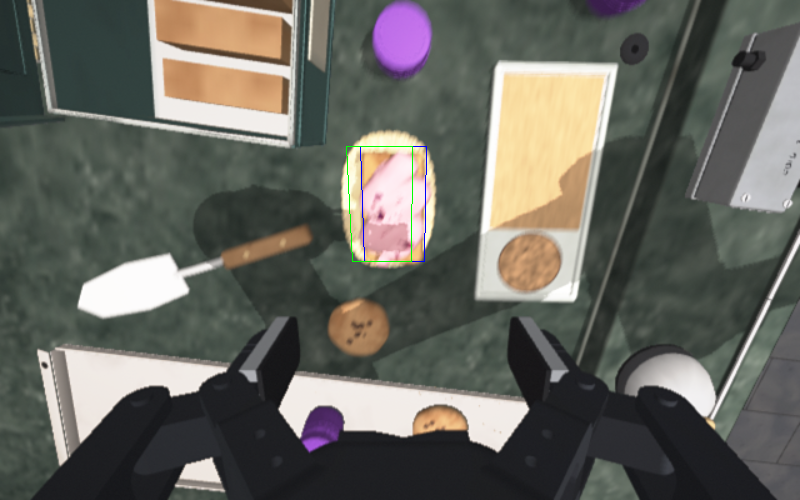

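The cake fits the blue outline, so its +y side faces world -x, and the grip centre is at about (644.7, 210). I'll descend onto it.

Request:
apply_moves([
  {"hand": 1,"delta_pos": [16,-8,40],"yaw": 0},
  {"hand": 1,"delta_pos": [16,-8,80],"yaw": 0},
  {"hand": 1,"delta_pos": [16,-8,110],"yaw": 0},
  {"hand": 1,"delta_pos": [16,-8,130],"yaw": 0},
  {"hand": 1,"delta_pos": [16,-8,130],"yaw": 0},
  {"hand": 1,"delta_pos": [16,-8,130],"yaw": 0},
  {"hand": 1,"delta_pos": [16,-8,130],"yaw": 0},
])

```text
clock: 14.75
position: [646.0, 208.6, 116.2]
ee_rot: [0.754, -0.657, 0.001, -0.001]
contact_force: [0.2, 1.1, 0.5]
gripper_width: 85.5
grasp_force: 0.0
```

```bash
python3 - <<'E'
from h import *
s=read_state();print(s["position"],s["contact_force"]); M=R.from_quat(s["ee_rot"]).as_matrix(); print(M.round(3)); print(M.T@(np.array([644.7,210,28])-s["position"]))
im=np.load("w6.npy",allow_pickle=True).item();p=im["pixels"]
hsv=cv2.cvtColor(p,cv2.COLOR_RGB2HSV); H,S,V=[hsv[...,i].astype(int) for i in range(3)]
m=(H<30)&(S>45)&(V>60); roi=np.zeros_like(m); roi[45:242,375:500]=1
rect(im,m&roi,6,"white paper/coaster")
im=imaging.get_image("wrist")
print([(r["location"],round(r["score"],2),ray(im,r["location"],0)[:2].tolist()) for r in nets.pinpoint("wrist","loaf_cake")])
E
```

```text
[646.02514175 208.60958161 116.20332945] [0.18442156 1.11258259 0.51144184]
[[ 0.138 -0.99   0.003]
 [-0.99  -0.138  0.001]
 [-0.    -0.003 -1.   ]]
[-1.5192275   1.39122368 88.20018727]
white paper/coaster px [435. 120.] 9481 ctr 508.9 148.5 size 144.8 91.7 long axis deg -83.1 ell 509.3 148.1
white paper/coaster px [423. 209.] 1880 ctr 496.2 255.5 size 65.4 64.6 long axis deg 56.5 ell 496.5 255.3
[([205.7, 316.8], 0.89, [650.4, 211.5])]
```

Request:
apply_moves([
  {"hand": 1,"delta_pos": [-2,1.5,30],"yaw": 0},
  {"hand": 1,"delta_pos": [-2,1.5,58],"yaw": 0},
  {"hand": 1,"delta_pos": [-2,1.5,78],"yaw": 0},
  {"hand": 1,"delta_pos": [-2,1.5,88],"yaw": 0},
  {"hand": 1,"delta_pos": [-2,1.5,88],"yaw": 0},
  {"hand": -1,"delta_pos": [-2,1.5,88],"yaw": 0},
  {"hand": -1,"delta_pos": [-2,1.5,88],"yaw": 0},
  {"hand": -1,"delta_pos": [-2,1.5,88],"yaw": 0},
  {"hand": -1,"delta_pos": [-2,1.5,88],"yaw": 0},
  {"hand": -1,"delta_pos": [-2,1.5,88],"yaw": 0},
  {"hand": -1,"delta_pos": [-2,1.5,88],"yaw": 0},
])

```text
clock: 15.77
position: [644.6, 211.0, 29.1]
ee_rot: [0.754, -0.656, 0.001, -0.002]
contact_force: [-0.9, 0.7, 6.9]
gripper_width: 56.2
grasp_force: 64.6
```

Request:
apply_moves([
  {"hand": -1,"delta_pos": [0,0,-30],"yaw": 0},
  {"hand": -1,"delta_pos": [0,0,-60],"yaw": 0},
  {"hand": -1,"delta_pos": [0,0,-90],"yaw": 0},
  {"hand": -1,"delta_pos": [0,0,-90],"yaw": 0},
  {"hand": -1,"delta_pos": [0,0,-90],"yaw": 0},
])

```text
clock: 16.18
position: [644.1, 210.8, 119.3]
ee_rot: [0.754, -0.657, 0.001, -0.003]
contact_force: [0.2, -0.6, -2.5]
gripper_width: 56.6
grasp_force: 64.4
```

```bash
python3 - <<'E'
from h import *
s=read_state();print(s["position"],s["contact_force"],s["gripper_width"]); M=R.from_quat(s["ee_rot"]).as_matrix(); print(M.round(3))
im=imaging.get_image("wrist")
for q in("white_tray","loaf_cake"): print(q,[(r["location"],round(r["score"],2),ray(im,r["location"],0)[:2].tolist(),ray(im,r["location"],90)[:2].tolist()) for r in nets.pinpoint("wrist",q)])
d=np.deg2rad(-83.1); o=np.array([np.cos(d),np.sin(d)]); print(o)
# loaf +y must be perpendicular to tray axis, keep current sense
ly=np.array([o[1],-o[0]]); ly=ly if ly@M[:2,1]>0 else -ly
print("yaw",-np.arctan2(M[0,1]*ly[1]-M[1,1]*ly[0],ly@M[:2,1]))
t=np.array([508.7,147.])+6*ly; print(t, M.T@(np.array([*t,s["position"][2]])-s["position"]))
E
```

```text
[644.14788657 210.75833567 119.2683742 ] [ 0.16391374 -0.633608   -2.53082034] 56.5762806628186
[[ 0.137 -0.99   0.005]
 [-0.991 -0.137  0.003]
 [-0.002 -0.005 -1.   ]]
white_tray [([191.7, 490.6], 0.59, [503.4, 181.7], [560.5, 163.8]), ([248.3, 314.0], 0.3, [645.8, 256.0], [648.9, 210.0])]
loaf_cake [([250.9, 313.0], 0.77, [646.3, 258.7], [649.2, 211.7])]
[ 0.12013684 -0.99275734]
yaw 0.01742864871669907
[502.74345595 146.27917897] [ 44.43363163 148.92165491  -0.87620114]
```

Request:
apply_moves([
  {"hand": -1,"delta_pos": [22,75,0],"yaw": 0.017},
  {"hand": -1,"delta_pos": [44,149,0],"yaw": 0.017},
  {"hand": -1,"delta_pos": [44,149,0],"yaw": 0.017},
  {"hand": -1,"delta_pos": [44,149,0],"yaw": 0.017},
  {"hand": -1,"delta_pos": [44,149,0],"yaw": 0.017},
  {"hand": -1,"delta_pos": [44,149,0],"yaw": 0.017},
  {"hand": -1,"delta_pos": [44,149,0],"yaw": 0.017},
  {"hand": -1,"delta_pos": [44,149,0],"yaw": 0.017},
])

```text
clock: 17.0
position: [502.6, 146.6, 116.0]
ee_rot: [0.749, -0.663, 0.0, -0.0]
contact_force: [0.1, 0.4, -0.7]
gripper_width: 56.2
grasp_force: 64.4
```

```bash
python3 - <<'E'
from h import *
s=read_state();print(s["position"],s["contact_force"]); M=R.from_quat(s["ee_rot"]).as_matrix()
im=imaging.get_image("wrist"); p=im["pixels"]; v=cv2.resize(p[:,:,::-1],None,fx=1.25,fy=1.25)
d=np.deg2rad(-83.1); o=np.array([np.cos(d),np.sin(d)]); n=np.array([-o[1],o[0]])
for yc,col in((145.3,(0,255,0)),(148.5,(255,0,0))):
    c=np.array([508.7,yc])
    q=[proj(im,[*(c+o*i*72+n*j*46),6]) for i,j in((1,1),(1,-1),(-1,-1),(-1,1))]
    cv2.polylines(v,[np.array([[y*1.25,x*1.25] for x,y in q],np.int32)],True,col,1)
cv2.imwrite("pics/w7.png",v)
E
```

```text
[502.64448659 146.63031192 115.99080648] [ 0.1334717   0.41425685 -0.68953966]
```

View pics/w7.png

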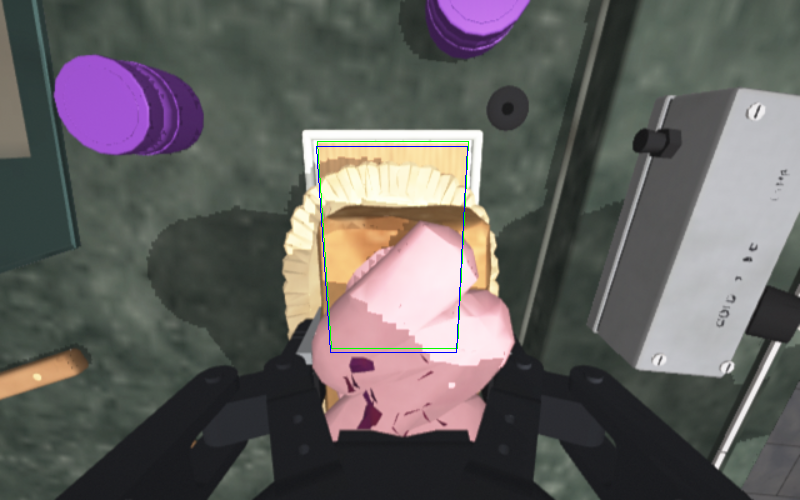

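Request:
apply_moves([
  {"hand": -1,"delta_pos": [1,0,30],"yaw": 0},
  {"hand": -1,"delta_pos": [1,0,55],"yaw": 0},
  {"hand": -1,"delta_pos": [1,0,70],"yaw": 0},
  {"hand": -1,"delta_pos": [1,0,77],"yaw": 0},
  {"hand": -1,"delta_pos": [1,0,80],"yaw": 0},
  {"hand": -1,"delta_pos": [1,0,80],"yaw": 0},
  {"hand": -1,"delta_pos": [1,0,80],"yaw": 0},
  {"hand": -1,"delta_pos": [1,0,80],"yaw": 0},
])

```text
clock: 17.72
position: [502.7, 145.6, 37.1]
ee_rot: [0.749, -0.663, 0.0, -0.001]
contact_force: [-0.4, -0.2, -1.1]
gripper_width: 56.3
grasp_force: 64.4
```

Request:
apply_moves([
  {"hand": -1,"delta_pos": [0,0,2],"yaw": 0},
  {"hand": -1,"delta_pos": [0,0,2],"yaw": 0},
  {"hand": 1,"delta_pos": [0,0,2],"yaw": 0},
  {"hand": 1,"delta_pos": [0,0,2],"yaw": 0},
  {"hand": 1,"delta_pos": [0,0,2],"yaw": 0},
  {"hand": 1,"delta_pos": [0,0,2],"yaw": 0},
  {"hand": 1,"delta_pos": [0,0,-15],"yaw": 0},
  {"hand": 1,"delta_pos": [0,0,-45],"yaw": 0},
  {"hand": 1,"delta_pos": [0,0,-85],"yaw": 0},
  {"hand": 1,"delta_pos": [0,0,-125],"yaw": 0},
  {"hand": 1,"delta_pos": [0,0,-165],"yaw": 0},
  {"hand": 1,"delta_pos": [0,0,-205],"yaw": 0},
])

```text
clock: 18.72
position: [501.2, 144.7, 243.4]
ee_rot: [0.749, -0.663, -0.0, -0.0]
contact_force: [0.6, -0.2, -0.4]
gripper_width: 85.4
grasp_force: 0.0
```

Request:
apply_moves([
  {"hand": 1,"delta_pos": [0,-40,-15],"yaw": 0},
  {"hand": 1,"delta_pos": [0,-40,-15],"yaw": 0},
  {"hand": 1,"delta_pos": [0,-40,-15],"yaw": 0},
  {"hand": 1,"delta_pos": [0,-40,-15],"yaw": 0},
])

```text
clock: 19.05
position: [540.7, 149.5, 255.2]
ee_rot: [0.748, -0.663, -0.001, 0.001]
contact_force: [-0.3, 0.8, 0.5]
gripper_width: 85.5
grasp_force: 0.0
```

```bash
python3 - <<'E'
from h import *
s=read_state();print(s["position"],s["contact_force"]); M=R.from_quat(s["ee_rot"]).as_matrix(); print(M.round(3))
im=imaging.get_image("wrist"); p=im["pixels"]; save(im,"w8.png",s=1.25); np.save("w8.npy",im,allow_pickle=True)
for q in("white_tray","loaf_cake","red_jar"): print(q,[(r["location"],round(r["score"],2),ray(im,r["location"],6 if q[0]=='l' else 0)[:2].tolist()) for r in nets.pinpoint("wrist",q)])
hsv=cv2.cvtColor(p,cv2.COLOR_RGB2HSV); H,S,V=[hsv[...,i].astype(int) for i in range(3)]
rect(im,(H>22)&(H<32)&(S>150)&(V>100),50,"yellow")
E
```

```text
[540.66528568 149.53292702 255.21535   ] [-0.2768258   0.79901715  0.50034728]
[[ 0.12  -0.993 -0.002]
 [-0.993 -0.12  -0.001]
 [ 0.     0.002 -1.   ]]
white_tray []
loaf_cake [([173.3, 348.7], 0.7, [505.3, 147.6])]
red_jar [([97.9, 238.2], 0.89, [652.4, 72.4]), ([50.1, 381.9], 0.87, [487.9, -0.6])]
```

View pics/w8.png

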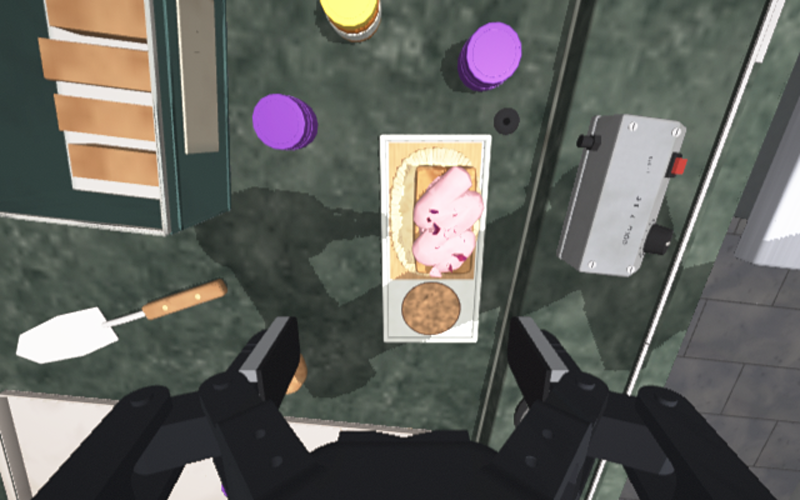

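```bash
python3 - <<'E'
from h import *
for f in("w1","w3","w8"):
    im=np.load(f+".npy",allow_pickle=True).item();p=im["pixels"]
    hsv=cv2.cvtColor(p,cv2.COLOR_RGB2HSV); H,S,V=[hsv[...,i].astype(int) for i in range(3)]
    rect(im,(H>20)&(H<33)&(S>120)&(V>100),50,f+" yellow")
m=(H<30)&(S>45)&(V>50); roi=np.zeros_like(m); roi[224:272,312:378]=1
rect(im,m&roi,6,"coaster")
rect(im,(S<40)&(V>110)&(np.add.outer(np.arange(400)*0,np.arange(640))>300)&(np.add.outer(np.arange(400),np.arange(640)*0)>100),10,"white")
E
```

```text
w1 yellow px [236.  36.] 2387 ctr 656.5 -346.8 size 57.0 54.0 long axis deg -78.3 ell 655.6 -346.1
w1 yellow px [297. 304.] 869 ctr 603.9 -28.4 size 49.0 44.3 long axis deg -90.0 ell 603.3 -28.5
w3 yellow px [157.  11.] 1025 ctr 649.9 -327.8 size 55.3 25.0 long axis deg -4.9 ell 651.2 -330.1
w3 yellow px [252. 269.] 816 ctr 599.1 -28.4 size 48.1 38.3 long axis deg 85.4 ell 600.2 -28.2
coaster px [344. 246.] 1567 ctr 496.0 253.0 size 65.2 63.9 long axis deg 7.0 ell 495.8 252.9
white px [508. 156.] 6525 ctr 297.9 107.6 size 160.5 95.1 long axis deg -89.9 ell 306.2 101.6
white px [561. 184.] 2853 ctr 223.9 180.6 size 309.5 42.5 long axis deg -90.0 ell 223.0 213.1
white px [351. 194.] 6846 ctr 504.4 180.3 size 228.8 108.9 long axis deg -83.0 ell 504.7 178.7
white px [621. 174.] 3236 ctr 165.7 106.1 size 140.0 61.0 long axis deg -64.6 ell 153.9 113.4
white px [456. 252.] 342 ctr 340.4 239.4 size 39.5 26.1 long axis deg 36.0 ell 339.0 239.1
white px [436. 280.] 517 ctr 357.0 284.5 size 98.9 22.1 long axis deg -54.4 ell 352.1 293.6
white px [527. 292.] 467 ctr 217.9 290.5 size 57.3 29.2 long axis deg -88.8 ell 218.3 293.6
white px [490. 386.] 472 ctr 218.3 474.7 size 62.9 30.2 long axis deg -89.7 ell 219.0 477.5
```

Request:
apply_moves([
  {"hand": 0.6,"delta_pos": [182,-41,0],"yaw": 0},
  {"hand": 0.6,"delta_pos": [182,-41,0],"yaw": 0},
  {"hand": 0.6,"delta_pos": [182,-41,20],"yaw": 0},
  {"hand": 0.6,"delta_pos": [182,-41,50],"yaw": 0},
  {"hand": 0.6,"delta_pos": [182,-41,80],"yaw": 0},
  {"hand": 0.6,"delta_pos": [182,-41,110],"yaw": 0},
  {"hand": 0.6,"delta_pos": [182,-41,145],"yaw": 0},
  {"hand": 0.6,"delta_pos": [182,-41,145],"yaw": 0},
  {"hand": 0.6,"delta_pos": [182,-41,145],"yaw": 0},
  {"hand": 0.6,"delta_pos": [182,-41,145],"yaw": 0},
  {"hand": 0.6,"delta_pos": [182,-41,145],"yaw": 0},
])

```text
clock: 20.17
position: [605.9, -25.0, 114.5]
ee_rot: [0.749, -0.662, 0.002, -0.002]
contact_force: [0.3, 0.2, 0.2]
gripper_width: 68.5
grasp_force: 0.0
```

```bash
python3 - <<'E'
from h import *
s=read_state();print(s["position"],s["gripper_width"]); M=R.from_quat(s["ee_rot"]).as_matrix(); print(M.round(3))
im=imaging.get_image("wrist"); p=im["pixels"]; save(im,"w9.png",s=1)
print([(r["location"],round(r["score"],2),ray(im,r["location"],0)[:2].tolist(),(M.T@(np.array([*ray(im,r["location"],0)[:2],27])-s["position"])).round(1)) for r in nets.pinpoint("wrist","yellow_jar")])
hsv=cv2.cvtColor(p,cv2.COLOR_RGB2HSV); H,S,V=[hsv[...,i].astype(int) for i in range(3)]
rect(im,(H>22)&(H<33)&(S>120)&(V>100),50,"yellow")
E
```

```text
[605.93292251 -25.02820722 114.45459447] 68.48469524801152
[[ 0.122 -0.992  0.006]
 [-0.992 -0.122  0.001]
 [ 0.    -0.006 -1.   ]]
[([200.3, 326.2], 0.66, [603.4, -28.6], array([ 3.2,  3.4, 87.4]))]
yellow px [324. 231.] 2127 ctr 603.6 -20.6 size 43.9 32.3 long axis deg 7.1 ell 604.5 -21.6
```

Request:
apply_moves([
  {"hand": 0.6,"delta_pos": [2,2,30],"yaw": 0},
  {"hand": 0.6,"delta_pos": [2,2,55],"yaw": 0},
  {"hand": 0.6,"delta_pos": [2,2,75],"yaw": 0},
  {"hand": 0.6,"delta_pos": [2,2,86],"yaw": 0},
  {"hand": 0.6,"delta_pos": [2,2,86],"yaw": 0},
  {"hand": -1,"delta_pos": [2,2,86],"yaw": 0},
  {"hand": -1,"delta_pos": [2,2,86],"yaw": 0},
  {"hand": -1,"delta_pos": [2,2,86],"yaw": 0},
  {"hand": -1,"delta_pos": [2,2,86],"yaw": 0},
  {"hand": -1,"delta_pos": [2,2,86],"yaw": 0},
  {"hand": -1,"delta_pos": [2,2,86],"yaw": 0},
])

```text
clock: 21.18
position: [604.0, -27.7, 27.5]
ee_rot: [0.749, -0.663, 0.001, -0.002]
contact_force: [-0.4, 0.7, 6.1]
gripper_width: 44.5
grasp_force: 61.9
```

Request:
apply_moves([
  {"hand": -1,"delta_pos": [0,0,-30],"yaw": 0},
  {"hand": -1,"delta_pos": [0,0,-70],"yaw": 0},
  {"hand": -1,"delta_pos": [0,0,-110],"yaw": 0},
  {"hand": -1,"delta_pos": [0,0,-130],"yaw": 0},
  {"hand": -1,"delta_pos": [0,0,-130],"yaw": 0},
  {"hand": -1,"delta_pos": [0,0,-130],"yaw": 0},
])

```text
clock: 21.68
position: [602.5, -27.9, 156.8]
ee_rot: [0.748, -0.663, 0.001, -0.001]
contact_force: [0.1, 0.4, -2.5]
gripper_width: 44.3
grasp_force: 61.9
```

```bash
python3 - <<'E'
from h import *
s=read_state();print(s["position"],s["gripper_width"]); M=R.from_quat(s["ee_rot"]).as_matrix(); print(M.T@(np.array([495.7,253,150])-s["position"]))
im=imaging.get_image("wrist")
print([(r["location"],round(r["score"],2),ray(im,r["location"],s["position"][2]-28)[:2].tolist()) for r in nets.pinpoint("wrist","yellow_jar")])
E
```

```text
[602.4663385  -27.85672265 156.80615913] 44.28750975383929
[-291.64498724   72.26199229    6.87600073]
[([255.6, 323.5], 0.91, [601.3, -25.6])]
```

Request:
apply_moves([
  {"hand": -1,"delta_pos": [-292,72,0],"yaw": 0},
  {"hand": -1,"delta_pos": [-292,72,0],"yaw": 0},
  {"hand": -1,"delta_pos": [-292,72,0],"yaw": 0},
  {"hand": -1,"delta_pos": [-292,72,0],"yaw": 0},
  {"hand": -1,"delta_pos": [-292,72,0],"yaw": 0},
  {"hand": -1,"delta_pos": [-292,72,0],"yaw": 0},
  {"hand": -1,"delta_pos": [-292,72,0],"yaw": 0},
  {"hand": -1,"delta_pos": [-292,72,0],"yaw": 0},
  {"hand": -1,"delta_pos": [-292,72,0],"yaw": 0},
  {"hand": -1,"delta_pos": [-292,72,0],"yaw": 0},
  {"hand": -1,"delta_pos": [-292,72,0],"yaw": 0},
  {"hand": -1,"delta_pos": [-292,72,0],"yaw": 0},
])

```text
clock: 22.78
position: [495.7, 251.7, 154.5]
ee_rot: [0.748, -0.664, -0.0, 0.001]
contact_force: [0.1, -0.1, -0.8]
gripper_width: 44.7
grasp_force: 61.8
```

```bash
python3 - <<'E'
from h import *
s=read_state();print(s["position"],s["gripper_width"]); M=R.from_quat(s["ee_rot"]).as_matrix(); print(M.T@(np.array([495.7,253,34.5])-s["position"]))
E
```

```text
[495.73562401 251.66653    154.5442658 ] 44.68506815034521
[ -1.4518224   -0.30442343 120.04251206]
```

Request:
apply_moves([
  {"hand": -1,"delta_pos": [-1,0,40],"yaw": 0},
  {"hand": -1,"delta_pos": [-1,0,75],"yaw": 0},
  {"hand": -1,"delta_pos": [-1,0,100],"yaw": 0},
  {"hand": -1,"delta_pos": [-1,0,112],"yaw": 0},
  {"hand": -1,"delta_pos": [-1,0,118],"yaw": 0},
  {"hand": -1,"delta_pos": [-1,0,119],"yaw": 0},
  {"hand": -1,"delta_pos": [-1,0,119],"yaw": 0},
  {"hand": -1,"delta_pos": [-1,0,119],"yaw": 0},
])

```text
clock: 23.45
position: [496.5, 254.3, 37.5]
ee_rot: [0.748, -0.663, 0.0, -0.001]
contact_force: [0.3, -0.5, -0.9]
gripper_width: 44.3
grasp_force: 61.8
```

Lower 2.5 mm more, release, rise, and back off to a place from which both trays can be checked.

Request:
apply_moves([
  {"hand": -1,"delta_pos": [0,0,2.5],"yaw": 0},
  {"hand": -1,"delta_pos": [0,0,2.5],"yaw": 0},
  {"hand": 0.7,"delta_pos": [0,0,2.5],"yaw": 0},
  {"hand": 0.7,"delta_pos": [0,0,2.5],"yaw": 0},
  {"hand": 0.7,"delta_pos": [0,0,2.5],"yaw": 0},
  {"hand": 0.7,"delta_pos": [0,0,2.5],"yaw": 0},
  {"hand": 0.7,"delta_pos": [0,0,-15],"yaw": 0},
  {"hand": 0.7,"delta_pos": [0,0,-45],"yaw": 0},
  {"hand": 1,"delta_pos": [0,0,-85],"yaw": 0},
  {"hand": 1,"delta_pos": [0,0,-125],"yaw": 0},
  {"hand": 1,"delta_pos": [0,0,-165],"yaw": 0},
  {"hand": 1,"delta_pos": [0,0,-205],"yaw": 0},
])

```text
clock: 24.45
position: [495.1, 253.8, 243.5]
ee_rot: [0.749, -0.663, -0.0, -0.0]
contact_force: [0.8, 1.3, -0.8]
gripper_width: 85.5
grasp_force: 0.0
```

Request:
apply_moves([
  {"hand": 1,"delta_pos": [0,-60,-15],"yaw": 0},
  {"hand": 1,"delta_pos": [0,-60,-15],"yaw": 0},
  {"hand": 1,"delta_pos": [0,-60,-15],"yaw": 0},
  {"hand": 1,"delta_pos": [0,-60,-15],"yaw": 0},
  {"hand": 1,"delta_pos": [0,-60,-15],"yaw": 0},
])

```text
clock: 24.87
position: [554.2, 261.0, 255.3]
ee_rot: [0.748, -0.663, -0.0, 0.001]
contact_force: [-0.4, -0.4, -0.3]
gripper_width: 85.6
grasp_force: 0.0
```

```bash
python3 - <<'E'
from h import *
a=imaging.get_image("wrist"); b=imaging.get_image("scene")
for q in("loaf_cake","yellow_jar"): print(q,[(r["location"],round(r["score"],2),ray(a,r["location"],6)[:2].tolist()) for r in nets.pinpoint("wrist",q)])
for q in("croissant","red_jar"): print(q,[(r["location"],round(r["score"],2),ray(b,r["location"],6)[:2].tolist()) for r in nets.pinpoint("scene",q)])
A=cv2.resize(a["pixels"][20:270,220:470,::-1],(400,400)); B=cv2.resize(b["pixels"][110:270,300:460,::-1],(400,400))
cv2.imwrite("pics/fin.png",np.hstack([A,B]))
p=a["pixels"];hsv=cv2.cvtColor(p,cv2.COLOR_RGB2HSV); H,S,V=[hsv[...,i].astype(int) for i in range(3)]
rect(a,(H>22)&(H<33)&(S>150)&(V>90),56,"yellow")
print(read_state()["position"])
E
```

```text
loaf_cake [([80.6, 374.1], 0.63, [505.7, 144.9])]
yellow_jar [([171.3, 368.8], 0.72, [493.5, 253.2])]
croissant [([175.5, 384.6], 0.59, [484.5, -146.4])]
red_jar [([205.5, 359.4], 0.78, [480.5, 2.9]), ([122.0, 372.3], 0.74, [652.9, -333.0]), ([279.1, 193.6], 0.69, [696.2, 484.0]), ([157.4, 404.7], 0.64, [474.3, -253.9])]
yellow px [380. 188.] 451 ctr 486.5 262.9 size 41.4 19.2 long axis deg 47.8 ell 487.4 262.0
[554.56840642 261.38683017 256.27099765]
```

View pics/fin.png

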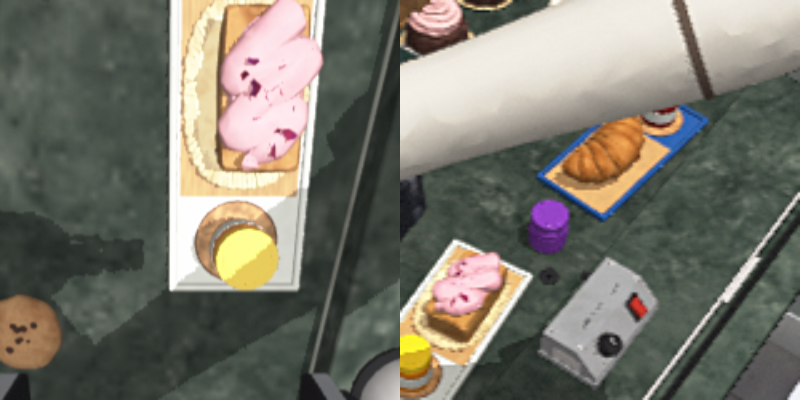

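The final view shows the loaf and the yellow jar on the white tray's paper and coaster, and the croissant and the red jar on the blue tray. All four are upright and the gripper is clear.

```bash
python3 -c "
from bench import workorder
print(workorder.job_done())"
```

```text
the job is handed in; nothing more can be done
None
```

I handed in the job at about 25 s of the allowed 112 s: the croissant and the red-lidded jar are on the blue tray and the pink-iced loaf cake and the yellow-lidded jar on the white tray, all centred to within a few mm by my measurements (the red jar, partly hidden in the last picture, less exactly checked), and I did not touch the green-lidded jar, cookie or tart.

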